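Rock the heavy float tub and pour its floats into the case

TASK

Bring the open blue float case up to the front of the aluminium shelf, under the lip of the heavy steel tub; then, with the wooden bar over its back as the grip, rock the tub forward on its front base edge until all three orange floats have rolled over the lip into the case, and rock it back down gently to stand flat where it was. The tub is too heavy to lift, so keep that front base edge on the shelf without lifting it or letting it skid, and do not push or pick the floats by hand. Leave the tumbler, sharpener, rod tip, spool and torch where they are, and the case flat on the counter.

Things in the scene. Friction and masses are not known exactly. Their poses are not given: they have to be found in the camera images.
- shelf: fixed shelf folded from aluminium plate, 500 long, 250 deep, its top 110 above the counter, its front face closed down to the counter. Origin on the counter right under the middle of the front edge; own x points level out of the front face (the way the tub pours), own y along the front edge, z up. On it at one end (own y -0.205) a 75 high bilge light fitting is screwed down
- tub: heavy steel scuttle-shaped tub with ballasted base, about 1.8 kg, on the shelf near its front edge, loaded with the floats. Origin: centre of base underside; own x the pouring way, y along the pouring edge, z up. Base 120 (x) by 150 (y), inner floor 20 up, side walls 4 thick, back wall 120 high at x -60. Past about 50 degrees of rock its weight pulls it over forward: hold it back
- tub_bar (a point): middle of the round wooden grip bar, 16 thick, across the tub (along own y) above its back wall: 150 between the end ears, 43 above the back rim, free air all round; at x -53, height 163 in the tub's frame. Pinch it from above across its thickness; the bar can turn between the fingers. A lift of about 10 N there starts the rocking
- tub_edge (a point): middle of the tub's front base edge (x +60, height 0 in the tub's frame), the straight edge on which it is rocked; it stands 6 to 16 behind the front edge of the shelf
- tub_lip (a point): middle of the pouring lip (x +115, height 75 in the tub's frame), top of the front wall that leans out at 45 degrees from the floor's front. That wall lies level at 45 degrees of rock; floats run out reliably by 75 degrees, when the lip is about 87 ahead of tub_edge and 34 below the shelf top
- case: open blue plastic float case (lid off), loose on the counter, 190 (x) by 200 (y), 60 high, walls and floor 5 thick, about 0.45 kg. Origin at the centre of the underside; own x points to its handle side, which faces away from the shelf
- case_bar (a point): middle of the case's black grip bar, 14 thick, along own y; 84 clear between its end arms; at x +137 (35 clear of the case wall), height 36 in the case's frame; to be pinched from above
- float1: an orange barrel-shaped net float, 60 long and 42 thick at the middle, about 35 g; origin at its centre, own y along its length; starts in the tub
- float2: an orange barrel-shaped net float, 60 long and 42 thick at the middle, about 35 g; origin at its centre, own y along its length; starts in the tub
- float3: an orange barrel-shaped net float, 60 long and 42 thick at the middle, about 35 g; origin at its centre, own y along its length; starts in the tub
- tumbler: empty glass tumbler, 72 wide, 95 high, standing on the shelf beside the tub (own y of the shelf about +0.19); origin centre of its underside. Leave alone
- sharpener: hinged steel hook sharpener tube, 136 long, 18 thick, lying on the shelf behind the tub; origin at its middle. Leave alone
- rod_tip: bamboo rod tip section, about 450 long, up to 20 thick, lying on the counter towards its far side; origin at its thin end, which points to the left; own y along it. Leave alone
- spool: black and green line spool, 72 wide, 50 high, standing on the counter; origin centre of its underside. Leave alone
- torch: yellow and black torch, 150 long, 42 thick, lying on the counter; origin on its axis near its middle. Leave alone
Not all that is in view belongs to the job. Leave any green look-alike of the float1 alone. What is shaped like the tub but pink is not meant.

How it is judged (in metres and radians):
On the way, in this order (a step that is already met when the one before it is completed fails the run):
1. the tub is rocked forward on its front base edge (by more than 20 degrees) with the three floats still in it (angle between tub's own z axis and vertical above 0.35 rad and distance between each of float1, float2, float3 and tub below 0.14 m and z of each of float1, float2, float3 in the frame of tub above 0.01 m), for 0.05 s.
2. with the tub still rocked over, all three floats are in the case (angle between tub's own z axis and vertical above 0.5 rad and x of float1 in the frame of case between -0.09 and 0.09 m and y of float1 in the frame of case between -0.095 and 0.095 m and z of float1 in the frame of case between 0.005 and 0.09 m and x of float2 in the frame of case between -0.09 and 0.09 m and y of float2 in the frame of case between -0.095 and 0.095 m and z of float2 in the frame of case between 0.005 and 0.09 m and x of float3 in the frame of case between -0.09 and 0.09 m and y of float3 in the frame of case between -0.095 and 0.095 m and z of float3 in the frame of case between 0.005 and 0.09 m), for 0.05 s.
At the end, for the whole second after the job is handed in: All three floats lie at rest inside the case (centres within its walls, less than 90 mm above its underside), the case stands flat on the counter, and the tub stands flat (within 3 degrees) and still on the shelf, its front base edge within 35 mm of where it began (x of float1 in the frame of case between -0.09 and 0.09 m and y of float1 in the frame of case between -0.095 and 0.095 m and z of float1 in the frame of case between 0.005 and 0.09 m and x of float2 in the frame of case between -0.09 and 0.09 m and y of float2 in the frame of case between -0.095 and 0.095 m and z of float2 in the frame of case between 0.005 and 0.09 m and x of float3 in the frame of case between -0.09 and 0.09 m and y of float3 in the frame of case between -0.095 and 0.095 m and z of float3 in the frame of case between 0.005 and 0.09 m and angle between each of tub, case's own z axis and vertical below 0.05 rad and distance of tub_edge from where it was at the start of the episode below 0.035 m and linear speed of tub below 0.02 m/s and height (world z) of case below 0.01 m and linear speed of each of float1, float2, float3 below 0.05 m/s); the robot touches nothing.
It fails at once if the tub is lifted or skids: its front base edge rises more than 15 mm off the shelf or leaves its place by more than 35 mm (height (world z) of tub_edge above 0.125 m or distance of tub_edge from where it was at the start of the episode above 0.035 m).
It fails at once if the tub is dropped or thrown over: it turns faster than 2.5 rad/s (angular speed of tub above 2.5 rad/s).
It fails at once if a float is gripped or shoved with the fingers (more than 3 N) (contact force between the fingers and float1 above 3 N or contact force between the fingers and float2 above 3 N or contact force between the fingers and float3 above 3 N).
It fails at once if the tumbler is tipped (angle between tumbler's own z axis and vertical above 0.3 rad).
It fails at once if the tumbler, sharpener, rod tip, spool or torch is moved more than 30 mm (distance of any of tumbler, sharpener, rod_tip, spool, torch from where it was at the start of the episode above 0.03 m).
It also fails if it takes over 67 s, if anything falls off the work surface, if the arm or the gripper's body presses on something with over 40 N, if the wrist force passes 120 N, or if a joint passes its speed limit or range.

ROBOT

A 6-joint arm with a two-finger parallel gripper is mounted at the origin on the work surface. World frame = base frame: x ahead of the robot, y to its left, z up, the work surface at z = 0. Lengths are in mm, angles in degrees, forces in N, time in s.
With the tool pointing down it reaches from about 300 to 850 mm from the base axis. Payload 4.2 kg.
Tool frame: the origin (TCP) lies at the very end of the fingers, on their centre line; the grasp point (between the pads) lies 19 mm behind it; x points along the fingers, y is the direction in which the jaws open and shut, and the axes are right-handed (so a half turn about x gives the same grasp; the last joint's range is limited). The gripper opens to 91 mm and grips with 3 to 60 N. Pads are 32 mm wide; open, the fingers measure 118 mm over their backs; the gripper's body (76 mm by 178 mm) begins 60 mm behind the grasp point.
Start: joints at [64.229, 18.312, 89.639, -0, 72.044, -1.146], TCP at [239.6, 522.719, 213.976] pointing down, gripper open.
Joint ranges: [-177.97, 177.97], [-48.28, 115.42], [12.27, 149.76], [-77.06, 257.06], [2.81, 150.46], [-146.56, 146.56]. Speed limits (degrees/s): [147.25, 147.25, 180, 180, 180, 180].

INTERFACE

Orientations are given as [roll, pitch, yaw] about the fixed x, y, z axes, in that order (R = Rz(yaw) Ry(pitch) Rx(roll)).
In Python, from workcell import sensors, grab_frame, job_done, finder gives the robot as it stands.
- The arm moves only by the tool play_rows, never from a script. Its argument "motion" is a list of rows, each a list of 5 numbers: the shift along the world's x, y, z in m, then the turn about the world's z in rad, then the opening, from 0 (shut) to 1 (fully open). In form: [[tx, ty, tz, roll, fingers], ...]. A call has exactly 8 rows; each row is the pose to reach, as a shift and turn from the pose commanded when the call began; what a row does not reach only later rows make up. A row lasts 1/12 s, in which the tool goes at most 41.7 mm and 7.16 degrees, less where a joint would pass 70% of its speed; a pose out of reach is approached as far as the arm can. A call with a gripper value outside its range is refused whole. The fingers move at their own pace and stop on an object; "squeeze" is the grip in N (left out, the last holds). Time passes only in rows, so rows that repeat a pose let the fingers close, or fill a call up. It gives the time, the measured TCP pose, the force and the opening at its end, in the units of the state.
- sensors.state(): the state, without advancing time (a new reading comes with each control period).
- grab_frame(name): name is "scene" or "top" or "wrist"; returns a dict with "img" (400x640x3 uint8, blue, green, red), "fx", "fy", "cx", "cy" (pixels), "k1" (the pictures are not rectified: a ray, as slopes to the right and down, at radius r is drawn at 1 + k1 r^2 times it, then the intrinsics apply), "rvec" (rotation vector, rad) and "tvec" (3), from world to camera coordinates, as OpenCV has them; the wrist camera has in their place "tool_from_camera" (4x4, takes a point from camera to tool coordinates, whose origin is the TCP and whose axes are the tool frame's). Camera axes: x right, y down, z forward; pixel columns grow to the right and rows downward; lengths in mm; the calibration is good to about 2 mm. A picture is of the moment at which its call begins: read the wrist's pose just before it. There is no depth.
- job_done(): hands the job in, once; it reports no verdict.
Trained networks look in a picture, given as the dict that the camera call returned (one of the last four; its "shot" number tells which), for a name from the list of things; names that differ only in an ending like _2 or _b are one class to them, and where a whole thing is asked for, a point or a joint stands for the part that bears it (a point fixed in the world has none). Each returns a list of dicts, best first, with "conf" (0 to 1); they miss things now and then, are a little off and sometimes report something else, mostly with a low value. They report only what shows in the picture. A call takes as long as a camera call. They do not tell look-alikes from the thing itself.
- finder.spot_in(picture, label): "point" ([column, row] in pixels, amid what is visible of it).
- finder.spot_point(picture, label): "point" ([column, row] in pixels: a listed point, or the origin of a listed thing).
The state is a dict: "time_s": time; "qpos": joint angles; "qvel": joint speeds; "effort": joint torques, N m; "ee_pos": TCP position; "ee_rot": TCP orientation; "force": force on the tool from outside, world axes, zero at the start; "torque": the same for the moment, N m; "gripper_width": finger opening in mm.
Only numpy, scipy, OpenCV 4.12 (cv2) and the standard library are available. Lean on these libraries where they do the work, as an engineer would, in place of code of your own. Each camera call takes 0.05 s, during which the arm holds its last target.

## Working session

There is one attempt and no reset: what is moved stays moved. The work goes in short steps, Python scripts to look and compute and a tool call to move; the robot and the scene stay as the last step left them, time stands still between calls to the robot, and variables do not carry over. Pictures are saved under pics/ and viewed, and the job is handed in when it is done.

Besides the shell and the picture viewer there is one more tool, called after "Emit:" in YAML: its name, and indented under it one key for each argument. play_rows: Moves the arm, as the interface text tells. Its arguments: {"type":"object","properties":{"motion":{"type":"array","items":{"type":"array","items":{"type":"number"}}},"squeeze":{"type":"number"}},"required":["motion"]}

```bash
ls; mkdir -p pics; cat > h.py <<'E'
import numpy as np, cv2, json
from workcell import sensors, grab_frame, job_done, finder
def ray(f,px):
    x=(px[0]-f['cx'])/f['fx'];y=(px[1]-f['cy'])/f['fy']
    xu,yu=x,y
    for _ in range(30):
        r2=xu*xu+yu*yu; s=1+f['k1']*r2; xu,yu=x/s,y/s
    R,_=cv2.Rodrigues(np.array(f['rvec'],float)); t=np.array(f['tvec'],float).ravel()
    return -R.T@t, R.T@np.array([xu,yu,1.])
def atz(f,px,z):
    o,d=ray(f,px); s=(z-o[2])/d[2]; return o+s*d
def tri(f1,p1,f2,p2):
    o1,d1=ray(f1,p1);o2,d2=ray(f2,p2)
    A=np.stack([d1,-d2],1); s=np.linalg.lstsq(A,o2-o1,rcond=None)[0]
    a=o1+s[0]*d1;b=o2+s[1]*d2
    return (a+b)/2,np.linalg.norm(a-b)
def proj(f,P):
    R,_=cv2.Rodrigues(np.array(f['rvec'],float)); p=R@np.array(P,float)+np.array(f['tvec'],float).ravel()
    x,y=p[0]/p[2],p[1]/p[2]; s=1+f['k1']*(x*x+y*y)
    return np.array([f['fx']*x*s+f['cx'],f['fy']*y*s+f['cy']])
E
python3 - <<'E'
from h import *
a=grab_frame('scene');b=grab_frame('top')
cv2.imwrite('pics/s0.png',a['img']);cv2.imwrite('pics/t0.png',b['img'])
for n in ['tub_bar','tub_edge','tub_lip','tub','case','case_bar','shelf','float1','tumbler','spool','torch','rod_tip']:
    for nm,f in (('s',a),('t',b)):
        print(n,nm,[(np.round(q['point'],1).tolist(),round(q['conf'],2)) for q in finder.spot_point(f,n)][:5])
print(sensors.state())
E
```

```text
pics
tub_bar s [([402.4, 229.0], 0.57), ([340.5, 143.7], 0.55)]
tub_bar t [([186.7, 165.8], 0.95), ([388.2, 318.3], 0.75)]
tub_edge s [([333.6, 193.3], 0.88), ([361.5, 254.2], 0.65)]
tub_edge t [([363.6, 275.8], 0.75), ([250.7, 176.6], 0.74)]
tub_lip s [([330.0, 189.0], 0.97), ([343.6, 228.8], 0.68), ([303.4, 236.1], 0.31)]
tub_lip t [([352.1, 259.5], 0.71), ([263.1, 170.3], 0.63)]
tub s [([380.0, 261.5], 0.81), ([333.6, 187.5], 0.71)]
tub t [([227.7, 178.2], 0.68), ([371.0, 295.6], 0.63)]
case s [([305.2, 236.6], 0.94)]
case t [([338.4, 190.5], 0.69)]
case_bar s [([272.6, 216.4], 0.76)]
case_bar t [([387.4, 183.4], 0.59)]
shelf s [([354.3, 269.7], 0.65), ([397.1, 250.4], 0.54), ([232.0, 208.0], 0.45)]
shelf t []
float1 s [([393.5, 246.6], 0.59), ([377.4, 240.9], 0.49)]
float1 t [([212.3, 161.5], 0.91), ([232.9, 181.8], 0.85), ([307.3, 258.7], 0.61), ([214.2, 188.1], 0.6)]
tumbler s [([359.1, 310.1], 0.63), ([234.4, 208.3], 0.46)]
tumbler t [([212.9, 113.8], 0.73)]
spool s [([232.1, 208.8], 0.54), ([414.7, 286.9], 0.24)]
spool t [([442.8, 169.8], 0.56)]
torch s [([260.6, 178.0], 0.89)]
torch t [([459.8, 230.3], 0.65)]
rod_tip s [([275.6, 292.3], 0.65)]
rod_tip t [([311.7, 110.9], 0.87)]
{'time_s': 1.3, 'qpos': array([ 6.42285852e+01,  1.83117842e+01,  8.96399565e+01,  5.33138939e-05,
        7.20450188e+01, -1.14518106e+00]), 'qvel': array([ 5.65805590e-05,  2.67717672e-02, -1.84689067e-02,  4.84035597e-02,
       -1.02365387e-01, -6.71505671e-03]), 'effort': array([-9.72015805e-04, -4.12348580e+01, -2.32233542e+01,  7.27112568e-02,
        3.74702364e-02, -3.76157448e-05]), 'ee_pos': array([239.59410427, 522.70662586, 213.97059357]), 'ee_rot': array([89.75151792, 89.99675915, 65.1252677 ]), 'force': array([-0.0419743 , -0.74934603,  0.65776297]), 'torque': array([0.01400164, 0.01003296, 0.02670471]), 'gripper_width': 91.24448115906164}
```

View pics/s0.png

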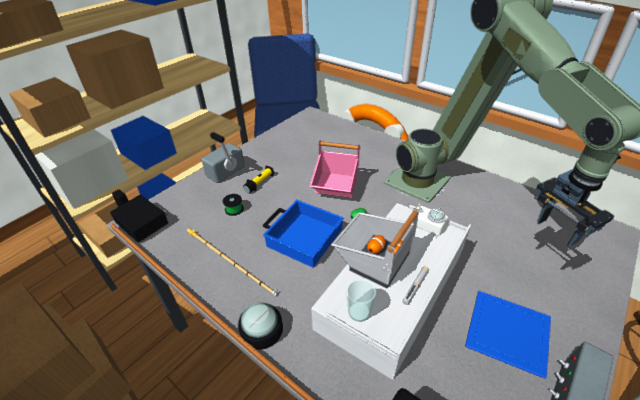

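View pics/t0.png

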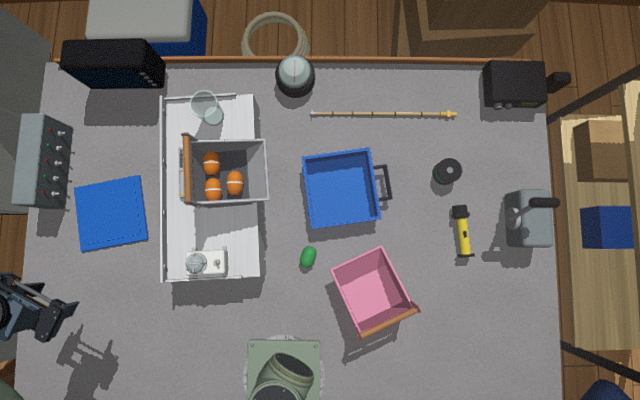

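```bash
python3 - <<'E'
from h import *
a=grab_frame('scene');b=grab_frame('top')
s={k:a[k] for k in a if k!='img'}; print(s)
for n,p1,p2 in [('bar',(402.4,229),(186.7,165.8)),('lip',(343.6,228.8),(263.1,170.3)),('edge',(361.5,254.2),(250.7,176.6)),('case',(305.2,236.6),(338.4,190.5)),('cbar',(272.6,216.4),(387.4,183.4))]:
    P,e=tri(a,p1,b,p2); print(n,P.round(1),round(e,1))
print('bar163+110',atz(b,(186.7,165.8),273)); print('lip',atz(b,(263.1,170.3),185)); print('cbar',atz(b,(387.4,183.4),36))
# enlarged crops
c=cv2.resize(b['img'][80:290,150:300],None,fx=4,fy=4)[:, :]; c=cv2.resize(b['img'][130:285,150:300],None,fx=3.8,fy=3.8,interpolation=cv2.INTER_CUBIC);cv2.imwrite('pics/t1.png',c)
c=cv2.resize(b['img'][130:250,290:430],None,fx=5,fy=5,interpolation=cv2.INTER_CUBIC);cv2.imwrite('pics/t2.png',c)
np.save('top.npy',b,allow_pickle=True);np.save('scene.npy',a,allow_pickle=True)
E
```

```text
{'fx': 366.54039404921167, 'fy': 366.54039404921167, 'cx': 320.20354221444285, 'cy': 200.4056257842154, 'k1': -0.06113024271344733, 'rvec': array([ 1.12360086,  2.32734441, -1.07360931]), 'tvec': array([ 402.09136789,  -84.30856215, 1523.31976846]), 'shot': 3}
bar [547.4 200.8 275.4] 0.4
lip [560.1  36.7 184.2] 14.3
edge [553.4  89.9 104.2] 2.3
case [ 532.1 -153.8    4. ] 1.3
cbar [ 549.5 -293.7   33.5] 0.1
bar163+110 [547.98092592 201.57140091 273.        ]
lip [555.76699798  42.35321854 185.        ]
cbar [ 549.02997745 -293.18158872   36.        ]
```

```bash
sleep 0.1
```

```text
(no output)
```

View pics/t1.png

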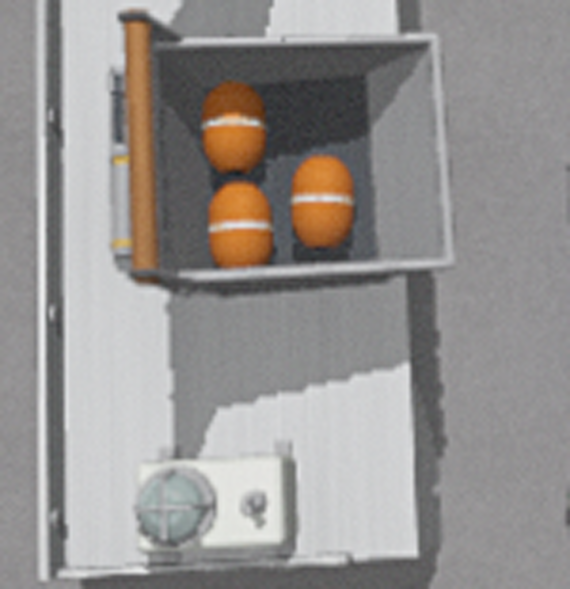

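View pics/t2.png

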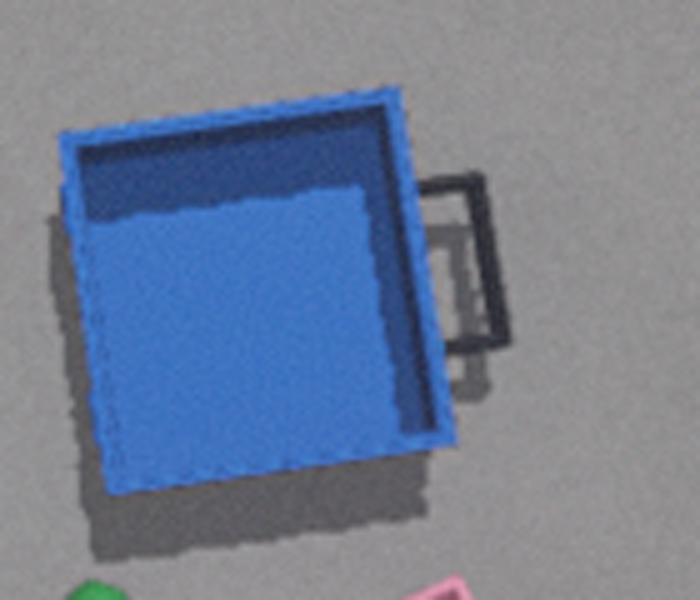

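```bash
python3 - <<'E'
from h import *
b=np.load('top.npy',allow_pickle=True).item();a=np.load('scene.npy',allow_pickle=True).item()
for n,p,z in [('barL',(186.05,134.5),273),('barR',(188.4,202.9),273),('sh1',(260.3,276),110),('sh2',(254,130),110),('lip1',(264.7,139.5),185),('lip2',(269,199.5),185),
 ('c1',(302.4,157),60),('c2',(370,147.6),60),('c3',(381,218.6),60),('c4',(312,228.6),60),('h1',(385.6,165.6),36),('h2',(390.6,199),36),('green',(308,257),20),('pink1',(332,270),75),('pink4',(380,248),75)]:
    print(n,atz(b,p,z).round(1))
c=a['img'][180:340,230:480];cv2.imwrite('pics/s1.png',cv2.resize(c,None,fx=3.2,fy=3.2,interpolation=cv2.INTER_CUBIC))
E
```

```text
barL [620.9 207.3 273. ]
barR [463.8 193.1 273. ]
sh1 [290.2  54.7 110. ]
sh2 [682.6  83.  110. ]
lip1 [634.6  40.6 185. ]
lip2 [482.8  25.8 185. ]
c1 [619.4 -48.1  60. ]
c2 [ 648.2 -240.7   60. ]
c3 [ 445.8 -269.5   60. ]
c4 [416.5 -77.6  60. ]
h1 [ 601.3 -288.8   36. ]
h2 [ 503.8 -301.7   36. ]
green [336.7 -66.   20. ]
pink1 [ 304.9 -133.2   75. ]
pink4 [ 364.9 -263.5   75. ]
```

View pics/s1.png

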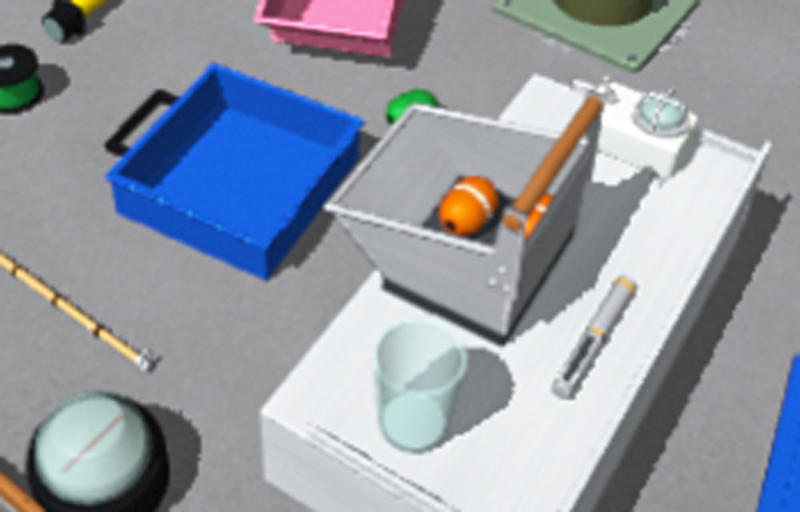

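Emit:
play_rows:
  motion:
    - [0.012,-0.031,0.02,-0.12,0.42]
    - [0.024,-0.062,0.04,-0.24,0.42]
    - [0.036,-0.093,0.06,-0.36,0.42]
    - [0.048,-0.124,0.08,-0.48,0.42]
    - [0.06,-0.155,0.1,-0.6,0.42]
    - [0.072,-0.186,0.12,-0.72,0.42]
    - [0.084,-0.217,0.14,-0.84,0.42]
    - [0.096,-0.248,0.16,-0.96,0.42]
  squeeze: 30

```text
time_s: 2.07
ee_pos: [335.6, 273.1, 375.2]
ee_rot: [105.5, 90.0, 25.6]
force: [0.6, -0.7, 0.1]
gripper_width: 41.1
```

Emit:
play_rows:
  motion:
    - [0.0145,-0.038,0,-0.12,0.42]
    - [0.029,-0.076,0,-0.24,0.42]
    - [0.0435,-0.114,0,-0.36,0.42]
    - [0.058,-0.152,0,-0.48,0.42]
    - [0.0725,-0.19,0,-0.6,0.42]
    - [0.087,-0.228,0,-0.72,0.42]
    - [0.1015,-0.266,0,-0.84,0.42]
    - [0.116,-0.304,0,-0.96,0.42]

```text
time_s: 2.73
ee_pos: [451.7, -31.3, 374.3]
ee_rot: [138.6, 89.9, 3.7]
force: [0.6, 1.2, -0.4]
gripper_width: 38.4
```

Emit:
play_rows:
  motion:
    - [0.0125,-0.033,-0.02,-0.08,0.42]
    - [0.025,-0.066,-0.04,-0.16,0.42]
    - [0.0375,-0.099,-0.06,-0.24,0.42]
    - [0.05,-0.132,-0.08,-0.32,0.42]
    - [0.0625,-0.165,-0.1,-0.4,0.42]
    - [0.075,-0.198,-0.12,-0.48,0.42]
    - [0.0875,-0.231,-0.14,-0.56,0.42]
    - [0.1,-0.264,-0.16,-0.642,0.42]

```text
time_s: 3.4
ee_pos: [551.9, -295.0, 213.0]
ee_rot: [165.4, 90.0, -6.2]
force: [0.9, 0.8, 1.3]
gripper_width: 38.1
```

```bash
cat >> h.py <<'E'
from scipy.spatial.transform import Rotation
def wrist():
    s=sensors.state(); f=grab_frame('wrist')
    R=Rotation.from_euler('xyz',s['ee_rot'],degrees=True).as_matrix()
    T=np.eye(4);T[:3,:3]=R;T[:3,3]=s['ee_pos']
    C=np.linalg.inv(T@np.array(f['tool_from_camera']))
    f['rvec']=cv2.Rodrigues(C[:3,:3])[0].ravel();f['tvec']=C[:3,3]
    return f
E
python3 - <<'E'
from h import *
f=wrist();cv2.imwrite('pics/w0.png',f['img'])
g={k:f[k] for k in f}
q=finder.spot_point(f,'case_bar');print(q)
for x in q: print(atz(f,x['point'],36).round(1))
E
```

```text
[{'point': [321.7, 174.6], 'conf': 0.72}]
[ 557.7 -293.9   36. ]
```

View pics/w0.png

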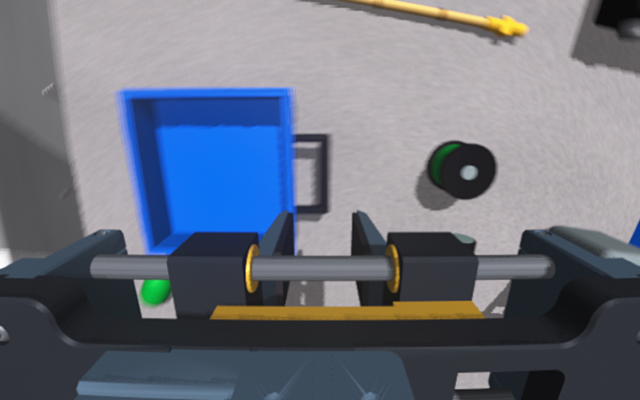

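Emit:
play_rows:
  motion:
    - [0.002,0.001,-0.035,0,0.42]
    - [0.002,0.001,-0.07,0,0.42]
    - [0.002,0.001,-0.105,0,0.42]
    - [0.002,0.001,-0.14,0,0.42]
    - [0.002,0.001,-0.165,0,0.42]
    - [0.002,0.001,-0.185,0,0.42]
    - [0.002,0.001,-0.195,0,0.42]
    - [0.002,0.001,-0.197,0,0.42]

```text
time_s: 4.17
ee_pos: [552.6, -291.2, 15.5]
ee_rot: [-38.8, 89.8, 149.8]
force: [-0.1, -0.5, -0.0]
gripper_width: 38.3
```

Emit:
play_rows:
  motion:
    - [0,0,0,0,0.3]
    - [0,0,0,0,0.2]
    - [0,0,0,0,0.1]
    - [0,0,0,0,0.05]
    - [0,0,0,0,0.05]
    - [0,0,0,0,0.05]
    - [0,0,0,0,0.05]
    - [0,0,0,0,0.05]

```text
time_s: 4.83
ee_pos: [554.5, -292.9, 18.5]
ee_rot: [140.6, 89.8, -30.8]
force: [-0.9, 0.9, 6.7]
gripper_width: 13.3
```

Emit:
play_rows:
  motion:
    - [0.002,0.008,0,-0.005,0.05]
    - [0.005,0.022,0,-0.012,0.05]
    - [0.008,0.038,0,-0.02,0.05]
    - [0.011,0.054,0,-0.028,0.05]
    - [0.015,0.07,0,-0.036,0.05]
    - [0.018,0.086,0,-0.044,0.05]
    - [0.02,0.098,0,-0.05,0.05]
    - [0.022,0.108,0,-0.056,0.05]

```text
time_s: 5.5
ee_pos: [576.6, -185.3, 18.5]
ee_rot: [119.5, 89.7, -55.0]
force: [-2.4, -5.3, 5.9]
gripper_width: 13.4
```

```bash
python3 - <<'E'
from h import *
b=grab_frame('top');np.save('top1.npy',b,allow_pickle=True)
print(sensors.state()['ee_pos'],sensors.state()['force'])
cv2.imwrite('pics/t3.png',cv2.resize(b['img'][90:290,150:390],None,fx=3.2,fy=3,interpolation=cv2.INTER_CUBIC)) if 0 else cv2.imwrite('pics/t3.png',cv2.resize(b['img'][100:285,150:395],None,fx=3.2,fy=3.2,interpolation=cv2.INTER_CUBIC))
E
```

```text
[ 576.90724161 -183.43923121   18.52326958] [0.44776376 0.073292   5.51115158]
```

View pics/t3.png

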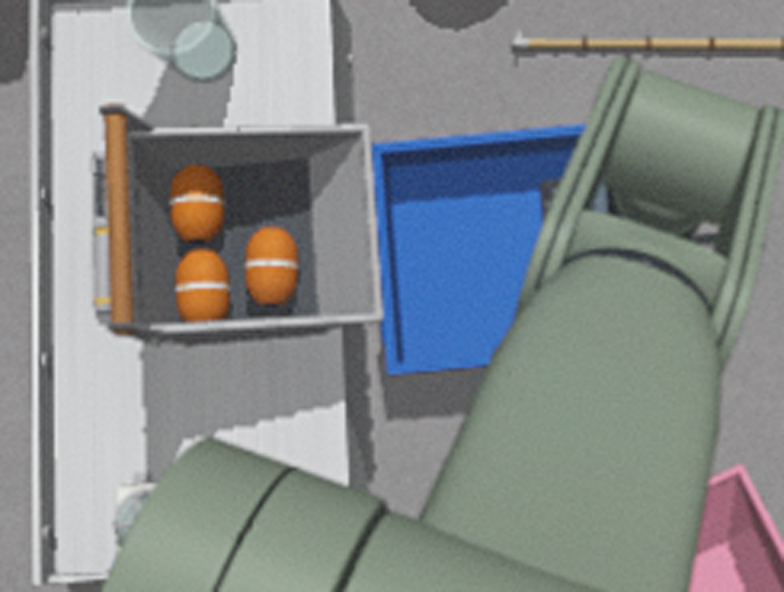

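```bash
python3 - <<'E'
from h import *
b=np.load('top1.npy',allow_pickle=True).item()
for n,p,z in [('c1',(374,147),60),('c4',(390,374),60),('s_a',(331,60),110),('s_b',(348,470),110),('s_c',(334,122),110)]:
    print(n,atz(b,(150+p[0]/3.2,100+p[1]/3.2),z).round(1))
E
```

```text
c1 [651.2  54.2  60. ]
c4 [448.2  34.8  60. ]
s_a [714.7  85.7 110. ]
s_b [365.6  60.7 110. ]
s_c [659.7  81.3 110. ]
```

Emit:
play_rows:
  motion:
    - [0.001,0.003,0,0,0.05]
    - [0.003,0.008,0,0,0.05]
    - [0.005,0.013,0,0,0.05]
    - [0.006,0.018,0,0,0.05]
    - [0.006,0.018,0,0,0.05]
    - [0.006,0.018,0,0,0.1]
    - [0.006,0.018,0,0,0.4]
    - [0.006,0.018,0,0,0.4]

```text
time_s: 6.22
ee_pos: [581.6, -166.2, 17.2]
ee_rot: [173.4, 90.0, -1.3]
force: [-0.0, -0.8, 0.3]
gripper_width: 23.9
```

Emit:
play_rows:
  motion:
    - [0,0,0.0,0,0.4]
    - [0,0,0.01,0,0.4]
    - [0,0,0.03,0,0.4]
    - [0,0,0.07,0,0.4]
    - [0,0,0.11,0,0.4]
    - [0,0,0.15,0,0.4]
    - [0,0,0.19,0,0.4]
    - [0,0,0.23,0,0.4]

```text
time_s: 6.88
ee_pos: [581.0, -166.0, 249.7]
ee_rot: [163.4, 90.0, -11.2]
force: [0.6, -0.0, 0.1]
gripper_width: 36.5
```

Emit:
play_rows:
  motion:
    - [0,0,0.04,0,0.5]
    - [-0.001,0.01,0.078,0,0.5]
    - [-0.003,0.03,0.11,0,0.5]
    - [-0.006,0.06,0.13,0,0.5]
    - [-0.01,0.1,0.14,0,0.5]
    - [-0.014,0.14,0.14,0,0.5]
    - [-0.018,0.18,0.14,0,0.5]
    - [-0.022,0.22,0.14,0,0.5]

```text
time_s: 7.55
ee_pos: [558.7, 55.4, 387.9]
ee_rot: [-176.7, 89.9, 8.6]
force: [1.5, 0.8, -0.1]
gripper_width: 45.4
```

Emit:
play_rows:
  motion:
    - [-0.003,0.03,0,0,0.5]
    - [-0.006,0.06,0,0,0.5]
    - [-0.009,0.09,0,0,0.5]
    - [-0.012,0.115,0,0,0.5]
    - [-0.014,0.135,0,0,0.5]
    - [-0.015,0.145,0,0,0.5]
    - [-0.016,0.147,0,0,0.5]
    - [-0.016,0.147,0,0,0.5]

```text
time_s: 8.22
ee_pos: [543.3, 200.6, 387.2]
ee_rot: [79.3, 90.0, -95.2]
force: [0.7, -0.7, -0.3]
gripper_width: 45.9
```

```bash
python3 - <<'E'
from h import *
print(sensors.state()['ee_pos'],sensors.state()['ee_rot'])
f=wrist();cv2.imwrite('pics/w1.png',f['img']);np.save('w1.npy',f,allow_pickle=True)
for n,z in(('tub_bar',273),('tub_lip',185)):
  q=finder.spot_point(f,n)
  for x in q: print(n,x,atz(f,x['point'],z).round(1))
a=grab_frame('scene');cv2.imwrite('pics/s2.png',a['img'][120:340,180:500].repeat(2,0).repeat(2,1))
E
```

```text
[543.33582102 200.59683725 387.15127572] [ 79.34619409  89.95945135 -95.24191915]
tub_bar {'point': [321.2, 189.4], 'conf': 0.56} [545.8 201.6 273. ]
tub_bar {'point': [630.3, 246.8], 'conf': 0.51} [ 510.8 -175.   273. ]
tub_lip {'point': [441.7, 175.2], 'conf': 0.87} [559.4  34.9 185. ]
tub_lip {'point': [504.0, 280.4], 'conf': 0.67} [ 403.2 -101.3  185. ]
```

View pics/w1.png

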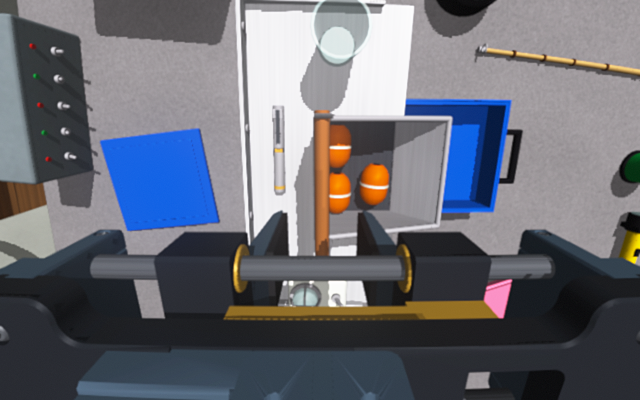

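View pics/s2.png

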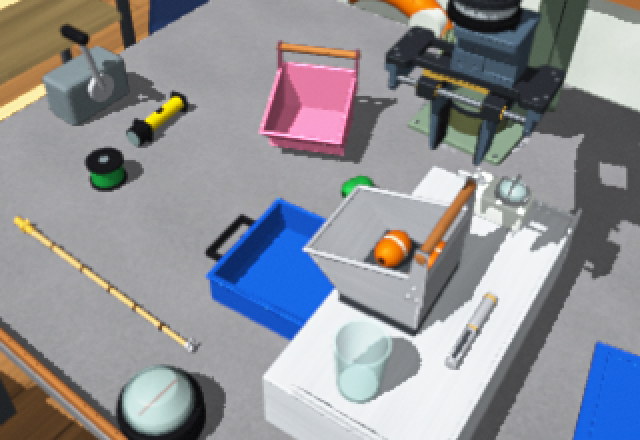

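```bash
python3 - <<'E'
from h import *
f=np.load('w1.npy',allow_pickle=True).item()
for n,p,z in [('bar1',(322,114),273),('bar2',(322,240),273),('lip1',(450,118),185),('lip2',(443,232),185),('cf1',(510,101),60),('cf2',(495,212),60),('cb1',(407,101),60),('hb',(517,156),36),('shelf',(411,50),110),('shelf',(412,8),110)]:
    print(n,atz(f,p,z).round(1))
E
```

```text
bar1 [623.2 208.2 273. ]
bar2 [487.2 195.1 273. ]
lip1 [636.2  39.8 185. ]
lip2 [475.7  14.7 185. ]
cf1 [ 681.7 -117.    60. ]
cf2 [ 477.9 -143.4   60. ]
cb1 [661.9  64.3  60. ]
hb [ 587.2 -173.8   36. ]
shelf [730.4  85.1 110. ]
shelf [786.3  93.  110. ]
```

Emit:
play_rows:
  motion:
    - [0.001,0,-0.03,0,0.5]
    - [0.001,0,-0.06,0,0.5]
    - [0.001,0,-0.085,0,0.5]
    - [0.001,0,-0.105,0,0.5]
    - [0.001,0,-0.12,0,0.5]
    - [0.001,0,-0.128,0,0.5]
    - [0.001,0,-0.132,0,0.5]
    - [0.001,0,-0.133,0,0.5]

```text
time_s: 9.08
ee_pos: [544.8, 200.2, 253.8]
ee_rot: [43.7, 90.0, -130.9]
force: [0.0, -0.1, -0.1]
gripper_width: 45.5
```

Emit:
play_rows:
  motion:
    - [0,0,0,0,0.35]
    - [0,0,0,0,0.25]
    - [0,0,0,0,0.18]
    - [0,0,0,0,0.12]
    - [0,0,0,0,0.06]
    - [0,0,0,0,0.06]
    - [0,0,0,0,0.06]
    - [0,0,0,0,0.06]
  squeeze: 30

```text
time_s: 9.75
ee_pos: [544.8, 201.6, 254.6]
ee_rot: [-127.4, 89.9, 58.0]
force: [0.1, 4.2, 3.7]
gripper_width: 15.2
```

```bash
cat > arc.py <<'E'
import numpy as np
R=np.hypot(113,163);p0=np.arctan2(163,-113)
def pos(t):
    p=p0-np.radians(t); s=R*np.cos(p)+113
    return np.array([.094*s,-.9956*s,R*np.sin(p)-163])/1000
def rows(t0,ts,g=.06): return [[*(pos(t)-pos(t0)).round(4).tolist(),0,g] for t in ts]
E
python3 -c "
from arc import *
print(rows(0,range(1,9)));print(rows(8,np.arange(9,17)));print(rows(16,np.arange(17.,25)))"
```

```text
[[0.0003, -0.0028, 0.0019, 0, 0.06], [0.0005, -0.0057, 0.0038, 0, 0.06], [0.0008, -0.0086, 0.0057, 0, 0.06], [0.0011, -0.0116, 0.0075, 0, 0.06], [0.0014, -0.0146, 0.0092, 0, 0.06], [0.0017, -0.0176, 0.0109, 0, 0.06], [0.0019, -0.0206, 0.0126, 0, 0.06], [0.0022, -0.0237, 0.0141, 0, 0.06]]
[[0.0003, -0.0031, 0.0015, 0, 0.06], [0.0006, -0.0062, 0.003, 0, 0.06], [0.0009, -0.0094, 0.0044, 0, 0.06], [0.0012, -0.0125, 0.0058, 0, 0.06], [0.0015, -0.0157, 0.0071, 0, 0.06], [0.0018, -0.0189, 0.0084, 0, 0.06], [0.0021, -0.0222, 0.0096, 0, 0.06], [0.0024, -0.0254, 0.0107, 0, 0.06]]
[[0.0003, -0.0033, 0.0011, 0, 0.06], [0.0006, -0.0066, 0.0021, 0, 0.06], [0.0009, -0.0099, 0.0031, 0, 0.06], [0.0012, -0.0132, 0.004, 0, 0.06], [0.0016, -0.0165, 0.0048, 0, 0.06], [0.0019, -0.0199, 0.0056, 0, 0.06], [0.0022, -0.0233, 0.0064, 0, 0.06], [0.0025, -0.0266, 0.007, 0, 0.06]]
```

Emit:
play_rows:
  motion:
    - [0.0003,-0.0028,0.0019,0,0.06]
    - [0.0005,-0.0057,0.0038,0,0.06]
    - [0.0008,-0.0086,0.0057,0,0.06]
    - [0.0011,-0.0116,0.0075,0,0.06]
    - [0.0014,-0.0146,0.0092,0,0.06]
    - [0.0017,-0.0176,0.0109,0,0.06]
    - [0.0019,-0.0206,0.0126,0,0.06]
    - [0.0022,-0.0237,0.0141,0,0.06]

```text
time_s: 10.42
ee_pos: [546.8, 179.9, 268.4]
ee_rot: [-98.0, 89.6, 87.4]
force: [-0.7, 10.1, 2.0]
gripper_width: 15.3
```

```bash
cat > look.py <<'E'
import sys
from h import *
s=sensors.state();print(s['time_s'],s['ee_pos'].round(1),s['force'].round(1),s['gripper_width'])
a=grab_frame('scene');cv2.imwrite('pics/%s.png'%sys.argv[1],cv2.resize(a['img'][150:330,260:480],None,fx=3,fy=3,interpolation=cv2.INTER_CUBIC))
E
python3 look.py r1
```

```text
10.4167 [546.8 179.9 268.4] [-0.7 10.1  2. ] 15.282536289818253
```

View pics/r1.png

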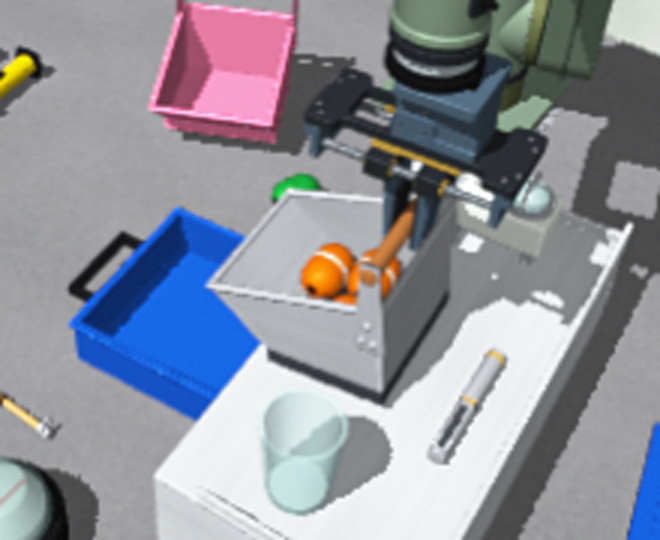

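```bash
python3 - <<'E'
from h import *
a0=np.load('scene.npy',allow_pickle=True).item();a=grab_frame('scene');np.save('sc1.npy',a,allow_pickle=True)
c=lambda i:cv2.resize(i[210:295,325:425],None,fx=4,fy=4,interpolation=cv2.INTER_CUBIC)
cv2.imwrite('pics/cmp1.png',np.hstack([c(a0['img']),c(a['img'])])); print(sensors.state()['force'])
for nm,e in (('edge',(553.8,88,110)),('lip',(559.5,34,185)),('bar',(544,201,273)),('cr',(553.6+75*.9956,88+75*.094,110)),('bcr',(553.6+75*.9956-120*.094,88+75*.094+119.5,110))): print(nm,proj(a,e))
E
```

```text
[0.1270983  9.05314712 1.04724989]
edge [360.61698153 252.7165049 ]
lip [345.45462585 228.10642075]
bar [402.91743371 228.95059494]
cr [347.88671128 269.5924621 ]
bcr [386.04620098 288.45550435]
```

View pics/cmp1.png

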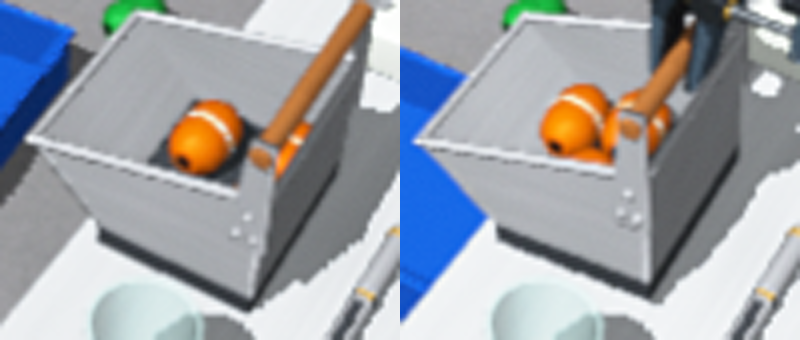

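Emit:
play_rows:
  motion:
    - [0.0003,-0.0026,0.002,0,0.06]
    - [0.0006,-0.0055,0.004,0,0.06]
    - [0.0009,-0.0085,0.0058,0,0.06]
    - [0.0012,-0.0115,0.0073,0,0.06]
    - [0.0015,-0.0147,0.0088,0,0.06]
    - [0.0018,-0.0179,0.0101,0,0.06]
    - [0.0021,-0.0212,0.0114,0,0.06]
    - [0.0024,-0.0244,0.0125,0,0.06]

```text
time_s: 11.18
ee_pos: [549.1, 154.8, 280.3]
ee_rot: [-89.4, 89.7, 96.0]
force: [0.2, 7.5, 0.1]
gripper_width: 14.8
```

```bash
cat > cmp.py <<'E'
import sys
from h import *
a0=np.load('scene.npy',allow_pickle=True).item();s=sensors.state();a=grab_frame('scene')
print(s['time_s'],s['ee_pos'].round(1),s['force'].round(1),s['gripper_width'])
c=lambda i:cv2.resize(i[205:305,285:425],None,fx=4,fy=4,interpolation=cv2.INTER_CUBIC)
cv2.imwrite('pics/%s.png'%sys.argv[1],c(a['img']))
E
python3 cmp.py r2
```

```text
11.1833 [549.1 154.8 280.3] [0.2 7.5 0.1] 14.814224123047865
```

View pics/r2.png

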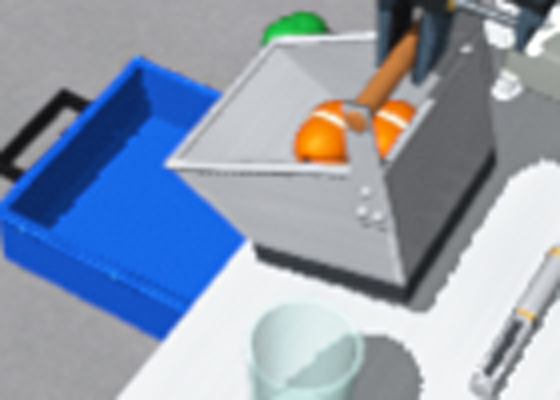

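Emit:
play_rows:
  motion:
    - [0.0003,-0.0033,0.0014,0,0.06]
    - [0.0006,-0.0066,0.0027,0,0.06]
    - [0.0009,-0.0099,0.0039,0,0.06]
    - [0.0012,-0.0132,0.005,0,0.06]
    - [0.0016,-0.0165,0.0059,0,0.06]
    - [0.0019,-0.0199,0.0068,0,0.06]
    - [0.0022,-0.0233,0.0076,0,0.06]
    - [0.0025,-0.0266,0.0082,0,0.06]

```text
time_s: 11.9
ee_pos: [551.7, 128.0, 288.8]
ee_rot: [-94.6, 89.7, 90.8]
force: [-0.1, 6.4, 1.6]
gripper_width: 15.6
```

```bash
python3 cmp.py r3; python3 -c "
from arc import *
for t in range(24,88,8): print(t,rows(t,range(t+1,t+9)))"
```

```text
11.9 [551.7 128.  288.8] [-0.1  6.4  1.6] 15.635584988978103
24 [[0.0003, -0.0034, 0.0006, 0, 0.06], [0.0006, -0.0068, 0.0012, 0, 0.06], [0.001, -0.0102, 0.0017, 0, 0.06], [0.0013, -0.0136, 0.0021, 0, 0.06], [0.0016, -0.017, 0.0025, 0, 0.06], [0.0019, -0.0205, 0.0028, 0, 0.06], [0.0023, -0.0239, 0.003, 0, 0.06], [0.0026, -0.0274, 0.0032, 0, 0.06]]
32 [[0.0003, -0.0034, 0.0001, 0, 0.06], [0.0007, -0.0069, 0.0002, 0, 0.06], [0.001, -0.0103, 0.0002, 0, 0.06], [0.0013, -0.0138, 0.0002, 0, 0.06], [0.0016, -0.0172, 0.0001, 0, 0.06], [0.002, -0.0207, -0.0001, 0, 0.06], [0.0023, -0.0241, -0.0003, 0, 0.06], [0.0026, -0.0275, -0.0006, 0, 0.06]]
40 [[0.0003, -0.0034, -0.0003, 0, 0.06], [0.0006, -0.0069, -0.0008, 0, 0.06], [0.001, -0.0103, -0.0012, 0, 0.06], [0.0013, -0.0137, -0.0018, 0, 0.06], [0.0016, -0.0171, -0.0023, 0, 0.06], [0.0019, -0.0205, -0.003, 0, 0.06], [0.0022, -0.0238, -0.0037, 0, 0.06], [0.0026, -0.0272, -0.0045, 0, 0.06]]
48 [[0.0003, -0.0033, -0.0008, 0, 0.06], [0.0006, -0.0067, -0.0017, 0, 0.06], [0.0009, -0.01, -0.0026, 0, 0.06], [0.0013, -0.0133, -0.0036, 0, 0.06], [0.0016, 
[... 627 characters left out ...]
017, -0.0175, -0.0111, 0, 0.06], [0.0019, -0.0203, -0.0131, 0, 0.06], [0.0022, -0.023, -0.0152, 0, 0.06]]
72 [[0.0003, -0.0027, -0.0021, 0, 0.06], [0.0005, -0.0054, -0.0043, 0, 0.06], [0.0008, -0.0081, -0.0065, 0, 0.06], [0.001, -0.0107, -0.0088, 0, 0.06], [0.0013, -0.0132, -0.0111, 0, 0.06], [0.0015, -0.0158, -0.0134, 0, 0.06], [0.0017, -0.0183, -0.0158, 0, 0.06], [0.002, -0.0207, -0.0183, 0, 0.06]]
80 [[0.0002, -0.0024, -0.0025, 0, 0.06], [0.0004, -0.0048, -0.005, 0, 0.06], [0.0007, -0.0071, -0.0076, 0, 0.06], [0.0009, -0.0094, -0.0102, 0, 0.06], [0.0011, -0.0116, -0.0128, 0, 0.06], [0.0013, -0.0138, -0.0155, 0, 0.06], [0.0015, -0.0159, -0.0182, 0, 0.06], [0.0017, -0.018, -0.021, 0, 0.06]]
```

View pics/r3.png

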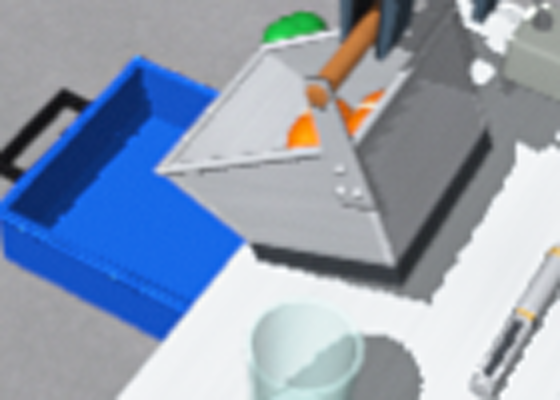

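Emit:
play_rows:
  motion:
    - [0.0003,-0.0034,0.0006,0,0.06]
    - [0.0006,-0.0068,0.0012,0,0.06]
    - [0.001,-0.0102,0.0017,0,0.06]
    - [0.0013,-0.0136,0.0021,0,0.06]
    - [0.0016,-0.017,0.0025,0,0.06]
    - [0.0019,-0.0205,0.0028,0,0.06]
    - [0.0023,-0.0239,0.003,0,0.06]
    - [0.0026,-0.0274,0.0032,0,0.06]

```text
time_s: 12.62
ee_pos: [554.4, 100.7, 293.2]
ee_rot: [-112.8, 89.7, 72.6]
force: [-1.2, 5.8, 3.8]
gripper_width: 15.3
```

Emit:
play_rows:
  motion:
    - [0.0003,-0.0034,0.0001,0,0.06]
    - [0.0007,-0.0069,0.0002,0,0.06]
    - [0.001,-0.0103,0.0002,0,0.06]
    - [0.0013,-0.0138,0.0002,0,0.06]
    - [0.0016,-0.0172,0.0001,0,0.06]
    - [0.002,-0.0207,-0.0001,0,0.06]
    - [0.0023,-0.0241,-0.0003,0,0.06]
    - [0.0026,-0.0275,-0.0006,0,0.06]

```text
time_s: 13.28
ee_pos: [556.9, 72.6, 292.2]
ee_rot: [-110.0, 89.8, 75.4]
force: [-0.6, 4.9, 1.9]
gripper_width: 14.9
```

```bash
python3 cmp.py r4
```

```text
13.2833 [556.9  72.6 292.2] [-0.6  4.9  1.9] 14.920248635676241
```

View pics/r4.png

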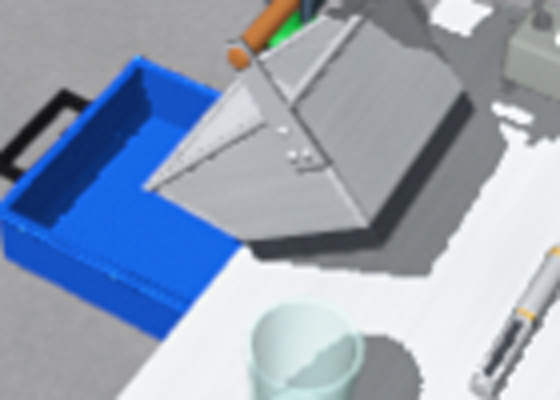

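Emit:
play_rows:
  motion:
    - [0.0003,-0.0034,-0.0003,0,0.06]
    - [0.0006,-0.0069,-0.0008,0,0.06]
    - [0.001,-0.0103,-0.0012,0,0.06]
    - [0.0013,-0.0137,-0.0018,0,0.06]
    - [0.0016,-0.0171,-0.0023,0,0.06]
    - [0.0019,-0.0205,-0.003,0,0.06]
    - [0.0022,-0.0238,-0.0037,0,0.06]
    - [0.0026,-0.0272,-0.0045,0,0.06]

```text
time_s: 14.0
ee_pos: [559.5, 43.5, 286.7]
ee_rot: [34.1, 90.0, -140.6]
force: [-0.7, 4.5, 3.4]
gripper_width: 15.2
```

Emit:
play_rows:
  motion:
    - [0.0003,-0.0033,-0.0008,0,0.06]
    - [0.0006,-0.0067,-0.0017,0,0.06]
    - [0.0009,-0.01,-0.0026,0,0.06]
    - [0.0013,-0.0133,-0.0036,0,0.06]
    - [0.0016,-0.0166,-0.0047,0,0.06]
    - [0.0019,-0.0198,-0.0058,0,0.06]
    - [0.0022,-0.0231,-0.007,0,0.06]
    - [0.0025,-0.0263,-0.0082,0,0.06]

```text
time_s: 14.67
ee_pos: [561.9, 17.2, 278.4]
ee_rot: [21.8, 90.0, -152.8]
force: [-0.5, 2.9, 4.1]
gripper_width: 15.6
```

```bash
python3 cmp.py r5
```

```text
14.6667 [561.9  17.2 278.4] [-0.5  2.9  4.1] 15.617086395630867
```

View pics/r5.png

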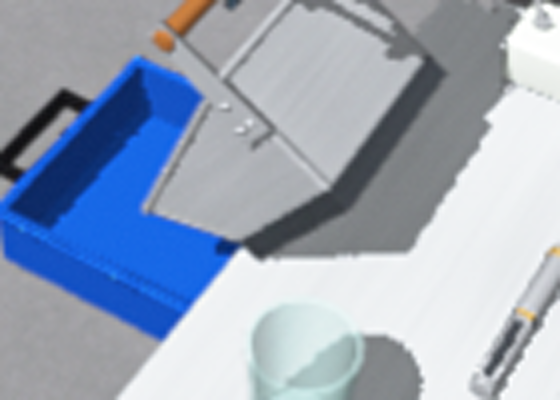

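Emit:
play_rows:
  motion:
    - [0.0003,-0.0032,-0.0013,0,0.06]
    - [0.0006,-0.0064,-0.0026,0,0.06]
    - [0.0009,-0.0095,-0.004,0,0.06]
    - [0.0012,-0.0127,-0.0055,0,0.06]
    - [0.0015,-0.0158,-0.007,0,0.06]
    - [0.0018,-0.0188,-0.0085,0,0.06]
    - [0.0021,-0.0219,-0.0101,0,0.06]
    - [0.0024,-0.0249,-0.0118,0,0.06]

```text
time_s: 15.38
ee_pos: [564.2, -7.7, 266.6]
ee_rot: [20.9, 90.0, -153.7]
force: [-1.9, 2.0, 2.0]
gripper_width: 15.3
```

Emit:
play_rows:
  motion:
    - [0.0003,-0.003,-0.0017,0,0.06]
    - [0.0006,-0.006,-0.0035,0,0.06]
    - [0.0008,-0.0089,-0.0053,0,0.06]
    - [0.0011,-0.0118,-0.0072,0,0.06]
    - [0.0014,-0.0146,-0.0091,0,0.06]
    - [0.0017,-0.0175,-0.0111,0,0.06]
    - [0.0019,-0.0203,-0.0131,0,0.06]
    - [0.0022,-0.023,-0.0152,0,0.06]

```text
time_s: 16.05
ee_pos: [566.4, -30.7, 251.4]
ee_rot: [41.7, 90.0, -132.9]
force: [-3.0, 0.5, 1.2]
gripper_width: 15.6
```

```bash
python3 cmp.py r6; python3 - <<'E'
from h import *
b=grab_frame('top')
cv2.imwrite('pics/t6.png',cv2.resize(b['img'][100:285,150:395],None,fx=3.2,fy=3.2,interpolation=cv2.INTER_CUBIC))
E
```

```text
16.05 [566.4 -30.7 251.4] [-3.   0.5  1.2] 15.575065845604794
```

View pics/r6.png

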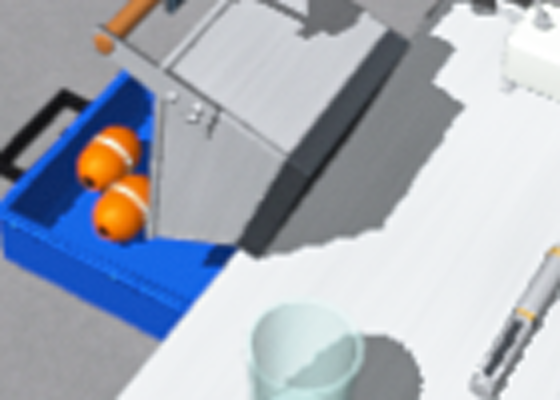

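View pics/t6.png

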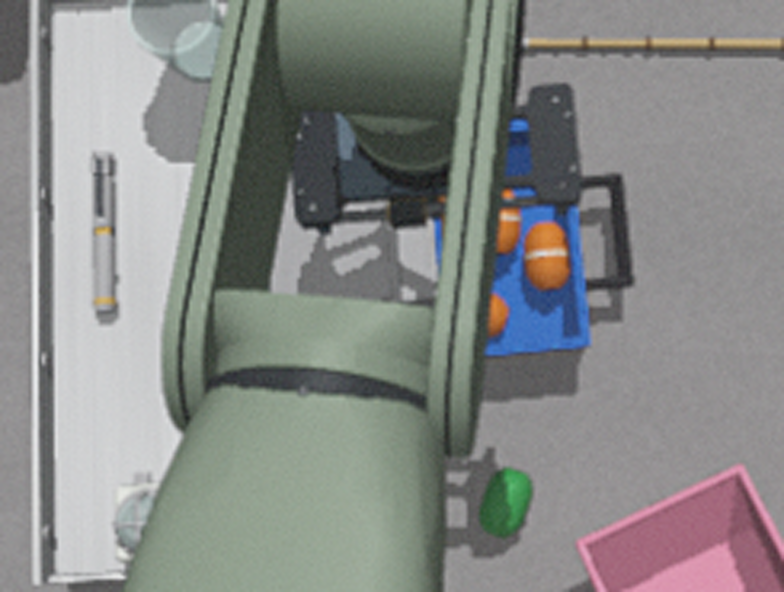

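Emit:
play_rows:
  motion:
    - [0.0003,-0.0027,-0.0021,0,0.06]
    - [0.0005,-0.0054,-0.0043,0,0.06]
    - [0.0005,-0.0054,-0.0043,0,0.06]
    - [0.0005,-0.0054,-0.0043,0,0.06]
    - [0.0005,-0.0054,-0.0043,0,0.06]
    - [0.0005,-0.0054,-0.0043,0,0.06]
    - [0.0005,-0.0054,-0.0043,0,0.06]
    - [0.0005,-0.0054,-0.0043,0,0.06]

```text
time_s: 16.82
ee_pos: [566.9, -35.6, 247.3]
ee_rot: [9.1, 90.0, -165.6]
force: [-2.6, 0.9, 0.4]
gripper_width: 14.9
```

```bash
python3 cmp.py r7; python3 - <<'E'
from h import *
f=wrist();cv2.imwrite('pics/w7.png',f['img']);np.save('w7.npy',f,allow_pickle=True)
for q in finder.spot_point(f,'float1'): print(q,atz(f,q['point'],26).round(1))
E
```

```text
16.8167 [566.9 -35.6 247.3] [-2.6  0.9  0.4] 14.90488453868919
{'point': [337.4, 153.8], 'conf': 0.7} [595.8 -54.8  26. ]
{'point': [365.7, 178.2], 'conf': 0.62} [564.5 -99.8  26. ]
{'point': [328.2, 303.1], 'conf': 0.54} [347.1 -67.1  26. ]
{'point': [316.6, 209.5], 'conf': 0.52} [509.9 -32.9  26. ]
{'point': [415.1, 170.2], 'conf': 0.27} [ 583.2 -169.6   26. ]
```

View pics/w7.png

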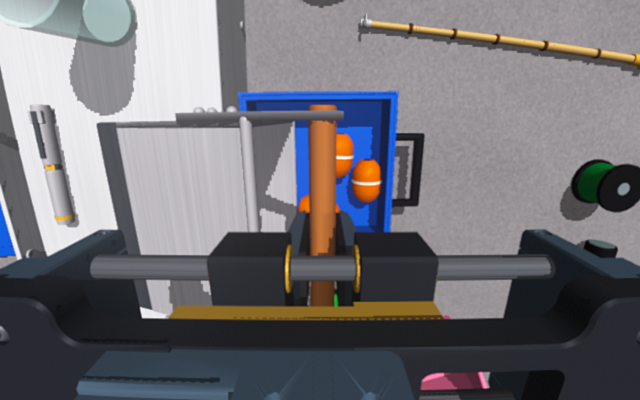

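View pics/r7.png

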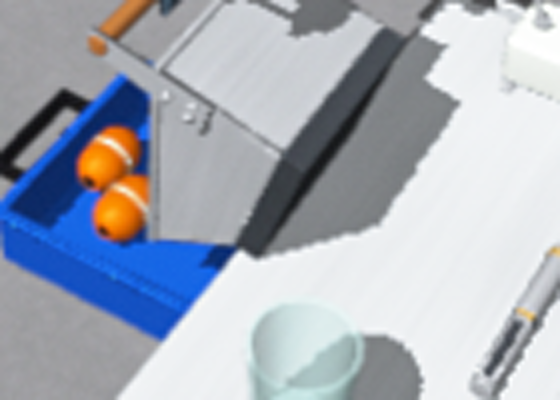

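```bash
python3 - <<'E'
from h import *
b=np.load('top1.npy',allow_pickle=True).item()
f=np.load('w7.npy',allow_pickle=True).item()
for z in (26,60,90):print(z,atz(b,(150+487/3.2,100+312/3.2),z).round(1),atz(f,(313,209.5),z).round(1))
cv2.imwrite('pics/w7c.png',cv2.resize(f['img'][80:240,230:430],None,fx=4,fy=3.75,interpolation=cv2.INTER_CUBIC))
E
```

```text
26 [507.4 -47.3  26. ] [509.3 -27.5  26. ]
60 [503.3 -49.2  60. ] [521.  -27.6  60. ]
90 [499.7 -50.8  90. ] [531.2 -27.7  90. ]
```

View pics/w7c.png

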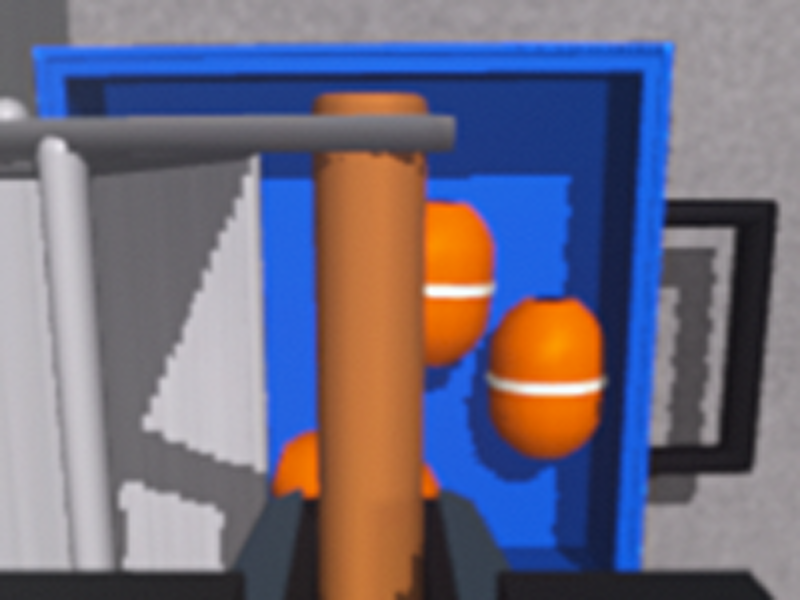

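```bash
python3 -c "
from arc import *
for t in (74,66,57,48,39,30,21,12): 
  n=8 if t==74 else 9
  e=t-n if t>12 else 4
  print(t,e,rows(t,np.linspace(t,e,9)[1:]))
print(rows(4,np.linspace(4,-1,9)[1:]))"
```

```text
74 66 [[-0.0003, 0.0027, 0.0022, 0, 0.06], [-0.0005, 0.0054, 0.0043, 0, 0.06], [-0.0008, 0.0082, 0.0064, 0, 0.06], [-0.001, 0.011, 0.0084, 0, 0.06], [-0.0013, 0.0138, 0.0104, 0, 0.06], [-0.0016, 0.0167, 0.0123, 0, 0.06], [-0.0018, 0.0196, 0.0142, 0, 0.06], [-0.0021, 0.0225, 0.016, 0, 0.06]]
66 57 [[-0.0003, 0.0033, 0.002, 0, 0.06], [-0.0006, 0.0067, 0.0039, 0, 0.06], [-0.001, 0.0101, 0.0058, 0, 0.06], [-0.0013, 0.0136, 0.0076, 0, 0.06], [-0.0016, 0.017, 0.0093, 0, 0.06], [-0.0019, 0.0205, 0.0109, 0, 0.06], [-0.0023, 0.0241, 0.0125, 0, 0.06], [-0.0026, 0.0277, 0.014, 0, 0.06]]
57 48 [[-0.0003, 0.0036, 0.0014, 0, 0.06], [-0.0007, 0.0072, 0.0028, 0, 0.06], [-0.001, 0.0109, 0.0041, 0, 0.06], [-0.0014, 0.0146, 0.0053, 0, 0.06], [-0.0017, 0.0183, 0.0065, 0, 0.06], [-0.0021, 0.022, 0.0076, 0, 0.06], [-0.0024, 0.0257, 0.0086, 0, 0.06], [-0.0028, 0.0295, 0.0095, 0, 0.06]]
48 39 [[-0.0004, 0.0038, 0.0009, 0, 0.06], [-0.0007, 0.0076, 0.0016, 0, 0.06], [-0.0011, 0.0114, 0.0023, 0, 0.06], [-0.0014, 0.0152, 0.003, 0, 0.06], [-0.0018, 0.0191, 0.0035, 0, 0.06], [-0.0022, 0.0229, 0.004, 0, 0.06], [-0
[... 860 characters left out ...]
021, 0.0222, -0.0069, 0, 0.06], [-0.0024, 0.0258, -0.0083, 0, 0.06], [-0.0028, 0.0294, -0.0097, 0, 0.06]]
12 4 [[-0.0003, 0.0032, -0.0014, 0, 0.06], [-0.0006, 0.0063, -0.0028, 0, 0.06], [-0.0009, 0.0094, -0.0043, 0, 0.06], [-0.0012, 0.0125, -0.0058, 0, 0.06], [-0.0015, 0.0156, -0.0074, 0, 0.06], [-0.0018, 0.0186, -0.009, 0, 0.06], [-0.002, 0.0216, -0.0107, 0, 0.06], [-0.0023, 0.0246, -0.0124, 0, 0.06]]
[[-0.0002, 0.0018, -0.0011, 0, 0.06], [-0.0003, 0.0037, -0.0023, 0, 0.06], [-0.0005, 0.0055, -0.0034, 0, 0.06], [-0.0007, 0.0073, -0.0046, 0, 0.06], [-0.0009, 0.0091, -0.0058, 0, 0.06], [-0.001, 0.0109, -0.007, 0, 0.06], [-0.0012, 0.0127, -0.0082, 0, 0.06], [-0.0014, 0.0144, -0.0095, 0, 0.06]]
```

Emit:
play_rows:
  motion:
    - [-0.0003,0.0027,0.0022,0,0.06]
    - [-0.0005,0.0054,0.0043,0,0.06]
    - [-0.0008,0.0082,0.0064,0,0.06]
    - [-0.001,0.011,0.0084,0,0.06]
    - [-0.0013,0.0138,0.0104,0,0.06]
    - [-0.0016,0.0167,0.0123,0,0.06]
    - [-0.0018,0.0196,0.0142,0,0.06]
    - [-0.0021,0.0225,0.016,0,0.06]

```text
time_s: 17.63
ee_pos: [565.0, -13.3, 263.9]
ee_rot: [109.2, 89.9, -65.5]
force: [-2.0, -0.8, 0.0]
gripper_width: 15.5
```

Emit:
play_rows:
  motion:
    - [-0.0003,0.0033,0.002,0,0.06]
    - [-0.0006,0.0067,0.0039,0,0.06]
    - [-0.001,0.0101,0.0058,0,0.06]
    - [-0.0013,0.0136,0.0076,0,0.06]
    - [-0.0016,0.017,0.0093,0,0.06]
    - [-0.0019,0.0205,0.0109,0,0.06]
    - [-0.0023,0.0241,0.0125,0,0.06]
    - [-0.0026,0.0277,0.014,0,0.06]

```text
time_s: 18.3
ee_pos: [562.4, 15.2, 277.4]
ee_rot: [-97.1, 90.0, 88.3]
force: [-2.1, 0.2, 1.2]
gripper_width: 15.4
```

```bash
python3 cmp.py r8
```

```text
18.3 [562.4  15.2 277.4] [-2.1  0.2  1.2] 15.44581571613785
```

View pics/r8.png

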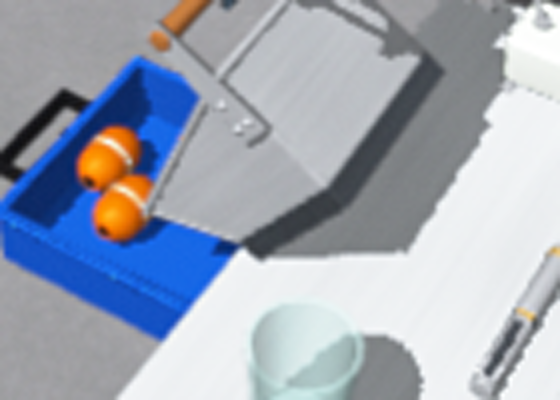

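Two floats show at (108,155) and (122,208) in the crop; the front edge is still at (258,255). Continuing back.

Emit:
play_rows:
  motion:
    - [-0.0003,0.0036,0.0014,0,0.06]
    - [-0.0007,0.0072,0.0028,0,0.06]
    - [-0.001,0.0109,0.0041,0,0.06]
    - [-0.0014,0.0146,0.0053,0,0.06]
    - [-0.0017,0.0183,0.0065,0,0.06]
    - [-0.0021,0.022,0.0076,0,0.06]
    - [-0.0024,0.0257,0.0086,0,0.06]
    - [-0.0028,0.0295,0.0095,0,0.06]

```text
time_s: 19.02
ee_pos: [559.7, 44.6, 286.9]
ee_rot: [-126.3, 90.0, 59.1]
force: [-0.6, 1.8, 2.0]
gripper_width: 15.6
```

Emit:
play_rows:
  motion:
    - [-0.0004,0.0038,0.0009,0,0.06]
    - [-0.0007,0.0076,0.0016,0,0.06]
    - [-0.0011,0.0114,0.0023,0,0.06]
    - [-0.0014,0.0152,0.003,0,0.06]
    - [-0.0018,0.0191,0.0035,0,0.06]
    - [-0.0022,0.0229,0.004,0,0.06]
    - [-0.0025,0.0268,0.0044,0,0.06]
    - [-0.0029,0.0306,0.0047,0,0.06]

```text
time_s: 19.68
ee_pos: [556.8, 75.1, 291.6]
ee_rot: [-164.1, 90.0, 21.2]
force: [1.0, 2.1, -1.8]
gripper_width: 15.2
```

Emit:
play_rows:
  motion:
    - [-0.0004,0.0039,0.0003,0,0.06]
    - [-0.0007,0.0077,0.0004,0,0.06]
    - [-0.0011,0.0116,0.0005,0,0.06]
    - [-0.0015,0.0155,0.0005,0,0.06]
    - [-0.0018,0.0194,0.0005,0,0.06]
    - [-0.0022,0.0232,0.0004,0,0.06]
    - [-0.0026,0.0271,0.0002,0,0.06]
    - [-0.0029,0.031,-0.0001,0,0.06]

```text
time_s: 20.35
ee_pos: [553.9, 106.1, 291.5]
ee_rot: [-166.0, 90.0, 19.3]
force: [0.7, 1.7, -3.9]
gripper_width: 15.0
```

```bash
python3 cmp.py r9
```

```text
20.35 [553.9 106.1 291.5] [ 0.7  1.7 -3.9] 14.973018683349036
```

View pics/r9.png

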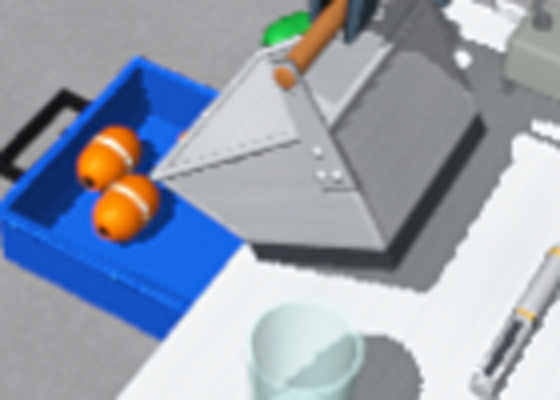

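Emit:
play_rows:
  motion:
    - [-0.0004,0.0039,-0.0004,0,0.06]
    - [-0.0007,0.0077,-0.0008,0,0.06]
    - [-0.0011,0.0116,-0.0013,0,0.06]
    - [-0.0015,0.0154,-0.0019,0,0.06]
    - [-0.0018,0.0192,-0.0026,0,0.06]
    - [-0.0022,0.023,-0.0033,0,0.06]
    - [-0.0025,0.0268,-0.0041,0,0.06]
    - [-0.0029,0.0306,-0.005,0,0.06]

```text
time_s: 21.07
ee_pos: [550.9, 136.6, 286.3]
ee_rot: [109.8, 90.0, -64.9]
force: [1.2, 3.2, -1.4]
gripper_width: 15.3
```

Emit:
play_rows:
  motion:
    - [-0.0004,0.0038,-0.001,0,0.06]
    - [-0.0007,0.0075,-0.002,0,0.06]
    - [-0.0011,0.0112,-0.0031,0,0.06]
    - [-0.0014,0.0149,-0.0043,0,0.06]
    - [-0.0018,0.0186,-0.0055,0,0.06]
    - [-0.0021,0.0222,-0.0069,0,0.06]
    - [-0.0024,0.0258,-0.0083,0,0.06]
    - [-0.0028,0.0294,-0.0097,0,0.06]

```text
time_s: 21.73
ee_pos: [548.2, 166.0, 276.6]
ee_rot: [177.3, 90.0, 2.7]
force: [2.6, 3.0, -2.5]
gripper_width: 15.4
```

Emit:
play_rows:
  motion:
    - [-0.0003,0.0032,-0.0014,0,0.06]
    - [-0.0006,0.0063,-0.0028,0,0.06]
    - [-0.0009,0.0094,-0.0043,0,0.06]
    - [-0.0012,0.0125,-0.0058,0,0.06]
    - [-0.0015,0.0156,-0.0074,0,0.06]
    - [-0.0018,0.0186,-0.009,0,0.06]
    - [-0.002,0.0216,-0.0107,0,0.06]
    - [-0.0023,0.0246,-0.0124,0,0.06]

```text
time_s: 22.4
ee_pos: [545.9, 190.5, 264.2]
ee_rot: [166.5, 90.0, -8.2]
force: [3.2, 3.6, -2.9]
gripper_width: 15.6
```

```bash
python3 cmp.py r10
```

```text
22.4 [545.9 190.5 264.2] [ 3.2  3.6 -2.9] 15.56336305109661
```

View pics/r10.png

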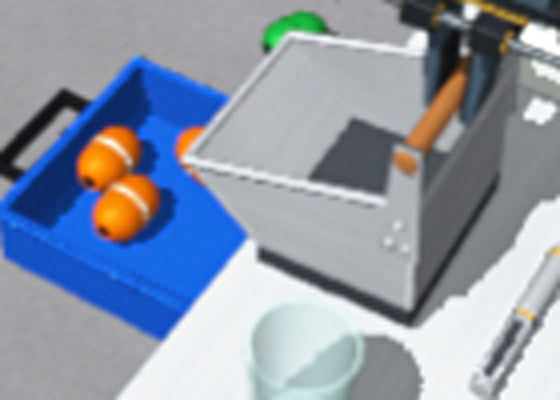

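Emit:
play_rows:
  motion:
    - [-0.0002,0.0015,-0.001,0,0.06]
    - [-0.0003,0.003,-0.002,0,0.06]
    - [-0.0005,0.0045,-0.003,0,0.06]
    - [-0.0006,0.006,-0.004,0,0.06]
    - [-0.0007,0.0075,-0.005,0,0.06]
    - [-0.0009,0.009,-0.006,0,0.06]
    - [-0.001,0.0105,-0.007,0,0.06]
    - [-0.0011,0.0115,-0.0075,0,0.06]

```text
time_s: 23.12
ee_pos: [544.8, 201.6, 256.8]
ee_rot: [97.0, 90.0, -77.6]
force: [2.4, 1.4, 1.1]
gripper_width: 15.0
```

```bash
python3 cmp.py r11;python3 - <<'E'
from h import *
a0=np.load('scene.npy',allow_pickle=True).item();a=grab_frame('scene')
c=lambda i:cv2.resize(i[210:295,325:425],None,fx=4,fy=4,interpolation=cv2.INTER_CUBIC)
cv2.imwrite('pics/cmp2.png',np.hstack([c(a0['img']),c(a['img'])]))
E
```

```text
23.1167 [544.8 201.6 256.8] [2.4 1.4 1.1] 15.038447022444696
```

View pics/cmp2.png

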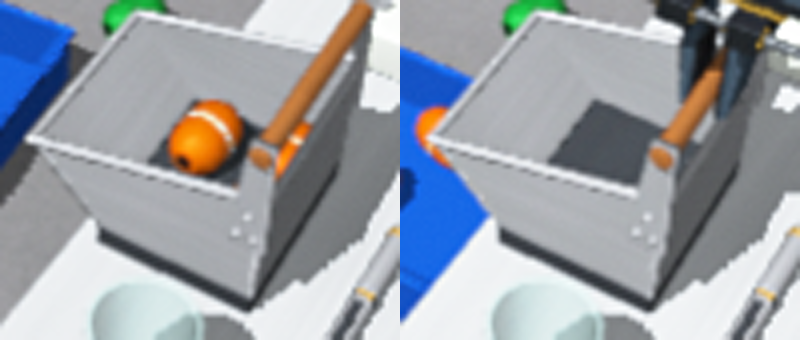

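Emit:
play_rows:
  motion:
    - [0,0.0004,-0.0006,0,0.06]
    - [0,0.0008,-0.0012,0,0.06]
    - [0,0.001,-0.0018,0,0.06]
    - [0,0.001,-0.002,0,0.06]
    - [0,0.001,-0.002,0,0.06]
    - [0,0.001,-0.002,0,0.06]
    - [0,0.001,-0.002,0,0.06]
    - [0,0.001,-0.002,0,0.06]

```text
time_s: 23.88
ee_pos: [544.8, 201.6, 256.7]
ee_rot: [134.5, 89.9, -40.1]
force: [0.9, 0.2, 7.8]
gripper_width: 15.3
```

Emit:
play_rows:
  motion:
    - [0,0,0,0,0.12]
    - [0,0,0,0,0.18]
    - [0,0,0,0,0.25]
    - [0,0,0,0,0.32]
    - [0,0,0,0,0.4]
    - [0,0,0,0,0.45]
    - [0,0,0,0,0.45]
    - [0,0,0,0,0.45]

```text
time_s: 24.55
ee_pos: [544.6, 202.8, 254.7]
ee_rot: [14.2, 90.0, -160.4]
force: [0.3, 0.2, 0.8]
gripper_width: 40.9
```

Emit:
play_rows:
  motion:
    - [0,0,0.01,0,0.45]
    - [0,0,0.025,0,0.45]
    - [0,0,0.045,0,0.45]
    - [0,0,0.07,0,0.45]
    - [0,0,0.1,0,0.45]
    - [0,0,0.13,0,0.45]
    - [0,0,0.16,0,0.45]
    - [0,0,0.18,0,0.45]

```text
time_s: 25.22
ee_pos: [544.8, 202.8, 439.1]
ee_rot: [-166.8, 89.7, 18.5]
force: [0.1, 0.9, 0.7]
gripper_width: 41.2
```

Emit:
play_rows:
  motion:
    - [-0.01,0.02,0,0,0.45]
    - [-0.03,0.04,0,0,0.45]
    - [-0.05,0.065,0,0,0.45]
    - [-0.07,0.09,0,0,0.45]
    - [-0.09,0.11,0,0,0.45]
    - [-0.1,0.13,0,0,0.45]
    - [-0.11,0.145,0,0,0.45]
    - [-0.11,0.15,0,0,0.45]

```text
time_s: 25.88
ee_pos: [432.8, 354.6, 436.0]
ee_rot: [-100.2, 89.9, 85.3]
force: [-0.2, 0.3, -0.2]
gripper_width: 41.0
```

```bash
python3 - <<'E'
from h import *
a0=np.load('scene.npy',allow_pickle=True).item();a=grab_frame('scene');b=grab_frame('top')
c=lambda i:cv2.resize(i[210:295,325:425],None,fx=4,fy=4,interpolation=cv2.INTER_CUBIC)
cv2.imwrite('pics/cmp3.png',np.hstack([c(a0['img']),c(a['img'])]))
cv2.imwrite('pics/t9.png',cv2.resize(b['img'][80:290,150:400],None,fx=2.8,fy=2.8,interpolation=cv2.INTER_CUBIC))
for q in finder.spot_point(b,'float1'): print(q,atz(b,q['point'],26).round(1))
print(sensors.state()['time_s'],sensors.state()['force'])
E
```

```text
{'point': [300.2, 194.9], 'conf': 0.73} [514.9 -41.4  26. ]
{'point': [319.2, 179.7], 'conf': 0.68} [560.  -96.2  26. ]
{'point': [306.6, 258.0], 'conf': 0.53} [334.1 -62.3  26. ]
26.0333 [ 0.12305398  0.33710208 -0.10134234]
```

View pics/cmp3.png

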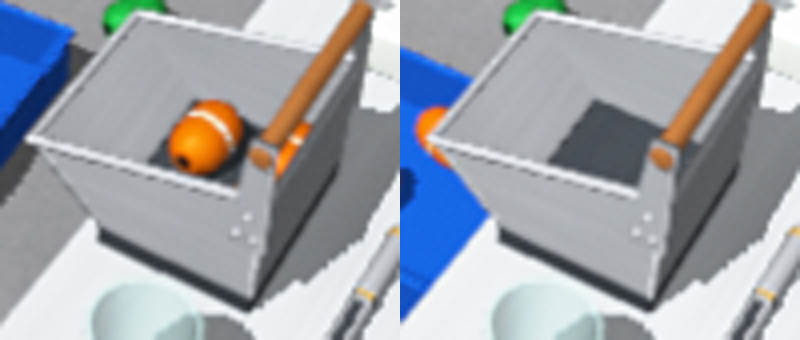

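View pics/t9.png

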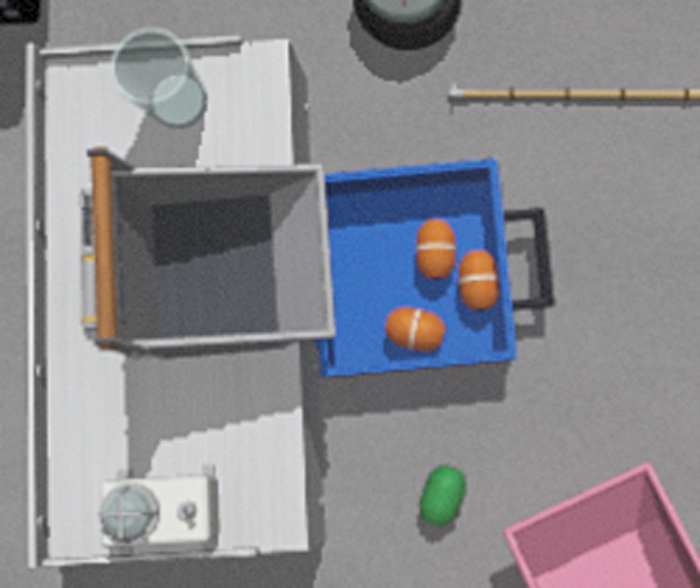

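The three floats lie in the case (crop positions 436,248; 478,280; 415,328). The tub is flat and empty where it started, and everything else is undisturbed. I'm handing it in.

```bash
python3 -c "
from workcell import job_done
print(job_done())"
```

```text
the job is handed in; nothing more can be done
None
```

The job is done and handed in at about 26 s. All three orange floats are in the blue case, and the steel tub stands flat on the shelf again.

- **Case:** I dragged it by its grip bar to about 10–15 mm from the shelf front, under the lip. It stayed flat on the counter.
- **Rocking:** I pinched the tub's wooden bar and rocked the tub to about 74°. The floats rolled out on their own, and I brought the tub back down along the same arc. The force readings I took stayed at about 10 N or less.
- **Last checks:**
  - The top picture shows three floats in the case, with the tub empty.
  - Compared side by side with the starting picture, the tub's base corners are within about 1 pixel (roughly 4 mm) of where they began.
  - The tumbler, rod tip and sharpener look unmoved. I did not compare the spool and torch again at the end, but the arm kept well clear of them.
  - The gripper touches nothing.
- **Disagreement:** in that last top picture the finder network reported only two of the three orange floats, plus the green look-alike. The third float is plain to see by eye, and the network had reported it earlier in a wrist picture.

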